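# Set the selector valve to the red port and clamp it

### The job

Turn the bar handle of the selector valve until its white pointer points squarely at the middle of the red port cap. Then swing the clamp lever with the black upright knob all the way over to the yellow stop to lock the setting, leaving the pointer on red. Leave the glassware and the bottle round the valve where they stand.

Things in the scene. Friction and masses are not known exactly. Their poses are not given: they have to be found in the camera images.
- selector_valve: grey valve plate 230 x 220 x 30 mm fixed to the bench, with a round dark steel housing in the middle of it; origin on the handle's axis at bench level; the four port caps lie on the side of its own +x axis, the clamp lever on the side of its -x axis
- valve_handle (a joint): angle of the handle in rad: 0 when the pointer points along the plate's +x, growing counterclockwise seen from above, stops at -1.7 and 1.7; stiff (about 0.12 N m), it stays where it is left
- handle_grip (a point): middle of the black bar handle, on its vertical turning axis, 95 mm above the bench. The bar is 74 mm long (along the pointer), 16 mm wide, and reaches from 76 to 110 mm above the bench; nothing else of the valve within the reach of an open gripper is higher than 63 mm except the lever's knob. Its x axis is the pointing direction, z up
- pointer_tip (a point): tip of the white pointer that turns with the handle, 64 mm from the axis and 60 mm above the bench; its x axis is the pointing direction
- port_red: red round port cap on the valve's plate, 29 mm across, its top 58 mm above the bench; origin on its axis at the plate's surface (30 mm above the bench). The four caps sit 85 mm from the handle's axis; which colour sits in which place varies. This is the one to point at.
- port_blue: blue round port cap on the valve's plate, 29 mm across, its top 58 mm above the bench; origin on its axis at the plate's surface (30 mm above the bench). The four caps sit 85 mm from the handle's axis; which colour sits in which place varies.
- port_green: green round port cap on the valve's plate, 29 mm across, its top 58 mm above the bench; origin on its axis at the plate's surface (30 mm above the bench). The four caps sit 85 mm from the handle's axis; which colour sits in which place varies.
- port_white: white round port cap on the valve's plate, 29 mm across, its top 58 mm above the bench; origin on its axis at the plate's surface (30 mm above the bench). The four caps sit 85 mm from the handle's axis; which colour sits in which place varies.
- clamp_lever (a joint): angle of the clamp lever in rad: near 0 open (steel stop), 1.5 at the yellow stop (locked), growing counterclockwise seen from above; it turns about a vertical axis with light friction (0.06 N m) and stays where it is left
- lever_knob (a point): middle of the upright black knob at the end of the clamp lever, a cylinder 22 mm across from 52 to 92 mm above the bench; this point lies 78 mm above the bench; it moves on a horizontal arc of 50 mm radius
- lever_pivot (a point): point on the clamp lever's vertical turning axis, at the height of the knob's middle (78 mm above the bench), 85 mm from the handle's axis
- beaker: glass beaker, 83 x 92 x 118 mm, loose; origin under its middle
- cork_ring: cork ring, 71 mm across, 26 mm high, under the flask, loose; origin under its middle
- flask: small round flask, 64 mm across, 135 mm high, standing loose in the cork ring; origin under its middle
- bottle: screw-cap bottle with blue cap, 70 mm across, 143 mm high, loose; origin under its middle

How it is judged (in metres and radians):
On the way, in this order (a step that is already met when the one before it is completed fails the run):
1. the pointer points at the red port cap, the lever still open (y of port_red in the frame of pointer_tip between -0.008 and 0.008 m and x of port_red in the frame of pointer_tip above 0 m and value of joint clamp_lever below 0.6 rad), for 0.2 s.
2. the clamp lever is swung over to the yellow stop (value of joint clamp_lever above 1.3 rad), for 0.2 s.
At the end, for the whole second after the job is handed in: The line of the pointer passes within 8 mm of the red cap's middle, on the pointer's side of the axis, the handle is at rest, and the clamp lever stands at 1.3 rad or more (the yellow stop is at 1.5) (y of port_red in the frame of pointer_tip between -0.008 and 0.008 m and x of port_red in the frame of pointer_tip above 0 m and value of joint clamp_lever above 1.3 rad and velocity of joint valve_handle between -0.05 and 0.05 rad/s); the robot touches nothing.
It fails at once if the beaker, cork ring, flask or bottle is shifted by more than 20 mm or tipped by more than 0.35 rad (distance of any of beaker, cork_ring, flask, bottle from where it was at the start of the episode above 0.02 m or angle between any of beaker, cork_ring, flask, bottle's own z axis and vertical above 0.35 rad).
It also fails if it takes over 48 s, if anything falls off the work surface, if the arm or the gripper's body presses on something with over 40 N, if the wrist force passes 120 N, or if a joint passes its speed limit or range.

### The arm

A 6-joint arm with a two-finger parallel gripper is mounted at the origin on a cart in front of the work surface, level with it; the furniture and walls round the work are solid. World frame = base frame: x ahead of the robot, y to its left, z up, the work surface at z = 0. Lengths are in m, angles in degrees, forces in N, time in s.
With the tool pointing down it reaches from about 0.35 to 0.725 m from the base axis. Payload 4.3 kg.
Tool frame: the origin (TCP) lies on the centre line of the jaws, within the pads' length; the fingertips stand arm.tip_reach ahead of it and the grasp point (between the pads) lies 11 mm behind it (arm.tip_reach is the distance from the TCP to the fingertips, in m); z points along the fingers, y is the direction in which the jaws open and shut (so a half turn about z gives the same grasp; the last joint's range is limited). The gripper opens to 85 mm and grips with 20 to 120 N. Pads are 22 mm wide; open, the fingers measure 114 mm over their backs; the gripper's body (76 mm by 85 mm) begins 54 mm behind the grasp point. The pads swing forward as they close: fully open they stand 13 mm farther back than shut.
Start: joints at [57.279, 21.618, 4.641, 73.018, 0, 83.68], TCP at [0.256, 0.515, 0.239] pointing down, gripper open.
Joint ranges: [-156.06, 156.06], [-48.1, 94.91], [-58.44, 69.94], [-101.28, 121.22], [-78.64, 73.56], [-180, 180]. Speed limits (degrees/s): [147.25, 147.25, 180, 180, 180, 180].

### API

Orientations are given as [roll, pitch, yaw] about the fixed x, y, z axes, in that order (R = Rz(yaw) Ry(pitch) Rx(roll)).
In Python, from bench import get_obs, imaging, finish_job, arm gives the robot as it stands. The module is installed in compiled form; this text tells all that it offers.
- The arm moves only by the tool servo_tool, never from a script. Its argument "steps" is a list that holds one entry, the list of rows, each a list of 7 numbers: the shift along the world's x, y, z in cm, then the turn, a rotation vector about the world's x, y, z in degrees, then the opening, from 0 (shut) to 1 (fully open). A call has 1 to 20 rows; each row shifts and turns the pose as measured when the row begins; what a row does not reach is not made up. A row lasts 1/10 s, in which the tool goes at most 50 mm and 8.59 degrees, less where a joint would pass 70% of its speed; a pose out of reach is approached as far as the arm can. A call with a gripper value outside its range is refused whole. The fingers move at their own pace and stop on an object; "grip_force" is the grip in N (left out, the last holds). Time passes only in rows, so rows that do not move let the fingers close. It gives the time, the measured TCP pose, the force and the opening at its end, in the units of the state.
- get_obs(): the state, without advancing time (a new reading comes with each control period).
- imaging.capture(name): name is "scene" or "top" or "wrist"; returns a dict with "image" (384x512x3 uint8, blue, green, red), "fov_y" (degrees; the focal length in pixels is half the picture's height over the tangent of half this angle, whatever the lens; pixels are square), "cx", "cy" (the principal point, pixels), "dist" ([k1, k2, p1, p2, k3] as OpenCV has them; the pictures are not rectified), "R" (3x3) and "t" (3): a world point X has camera coordinates R X + t. Camera axes: x right, y down, z forward; pixel columns grow to the right and rows downward; lengths in m; the calibration is good to about 2 mm. A picture is of the moment at which its call begins. There is no depth.
- finish_job(): hands the job in, once; it reports no verdict.
Trained networks look in a picture, given as the dict that the camera call returned (one of the last four; its "shot" number tells which), for a name from the list of things; names that differ only in an ending like _2 or _b are one class to them, and where a whole thing is asked for, a point or a joint stands for the part that bears it (a point fixed in the world has none). Each returns a list of dicts, best first, with "score" (0 to 1); they miss things now and then, are a little off and sometimes report something else, mostly with a low value. They report only what shows in the picture. A call takes as long as a camera call.
- imaging.look_for(name, picture): "uv" ([column, row] in pixels, amid what is visible of it).
The state is a dict: "time_s": time; "joints": joint angles; "joint_vel": joint speeds; "effort": joint torques, N m; "position": TCP position; "eef_rot": TCP orientation; "contact_force": force on the tool from outside, world axes, zero at the start; "torque": the same for the moment, N m; "finger_gap": opening from 0.0 (shut) to 1.0 (fully open).
Only numpy, scipy, OpenCV 4.12 (cv2) and the standard library are available. Lean on these libraries where they do the work, as an engineer would, in place of code of your own. Each camera call takes 0.05 s, during which the arm holds its last target.

## Working session

There is one attempt and no reset: what is moved stays moved. The work goes in short steps, Python scripts to look and compute and a tool call to move; the robot and the scene stay as the last step left them, time stands still between calls to the robot, and variables do not carry over. Pictures are saved under pics/ and viewed, and the job is handed in when it is done.

Besides the shell and the picture viewer there is one more tool, called after "Emit:" as a command line: name --argument value ..., lists and objects as JSON in quotes. servo_tool: Moves the arm, as the interface text tells. Its arguments: {"type":"object","properties":{"steps":{"type":"array","items":{"type":"array","items":{"type":"array","items":{"type":"number"}}}},"grip_force":{"type":"number"}},"required":["steps"]}

```bash
mkdir -p pics; cat > h.py <<'E'
import numpy as np, cv2
from bench import get_obs, imaging, finish_job, arm
def K(p):
    f=p["image"].shape[0]/2/np.tan(np.radians(p["fov_y"])/2)
    return np.array([[f,0,p["cx"]],[0,f,p["cy"]],[0,0,1.]])
def ray(p,uv):
    q=cv2.undistortPoints(np.array([[uv]],float),K(p),np.array(p["dist"],float))[0,0]
    R=np.array(p["R"]);t=np.array(p["t"])
    return -R.T@t, R.T@np.array([q[0],q[1],1.])
def atz(p,uv,z):
    c,d=ray(p,uv); return c+d*(z-c[2])/d[2]
def proj(p,X):
    R=np.array(p["R"],float);t=np.array(p["t"],float)
    return cv2.projectPoints(np.array(X,float).reshape(-1,3),cv2.Rodrigues(R)[0],t,K(p),np.array(p["dist"],float))[0].reshape(-1,2)
E
python3 - <<'E'
from h import *
print(get_obs(),arm.tip_reach)
Z=dict(port_red=.058,port_blue=.058,port_green=.058,port_white=.058,pointer_tip=.06,handle_grip=.11,lever_knob=.085,selector_valve=.03,beaker=.06,flask=.07,cork_ring=.013,bottle=.07)
for n in("scene","top"):
    p=imaging.capture(n);cv2.imwrite(f"pics/{n}0.png",p["image"])
    print(n,-np.array(p["R"]).T@np.array(p["t"]))
    for k in Z:
        for r in imaging.look_for(k,p)[:2]: print(k,np.round(r["uv"]),round(r["score"],2),atz(p,r["uv"],Z[k]).round(3))
E
```

```text
{'time_s': 0.0, 'joints': array([ 5.72792156e+01,  2.16624877e+01,  4.56254818e+00,  7.30170051e+01,
       -1.04310724e-04,  8.36810288e+01]), 'joint_vel': array([-0.05975394, -0.01468259, -0.10391426, -0.13043397,  0.02455805,
       -0.01210996]), 'effort': array([-8.77302264e-04, -4.63609672e+01,  2.69873464e+01,  2.08247529e-02,
       -8.26481983e-05,  7.09621801e-07]), 'position': array([0.25532582, 0.51449656, 0.23835235]), 'eef_rot': array([-1.79883754e+02, -1.27676416e-02,  1.53598174e+02]), 'contact_force': array([-0.68698024, -0.91977003, -0.47827629]), 'torque': array([ 0.03918244, -0.04858199, -0.01442212]), 'finger_gap': 1.0021320177561153} 0.008
scene [-0.15896229 -0.06188871  1.3712974 ]
port_blue [243. 165.] 0.61 [ 0.642 -0.041  0.058]
port_green [198. 170.] 0.63 [0.631 0.103 0.058]
port_green [248. 176.] 0.41 [ 0.6   -0.054  0.058]
port_white [196. 171.] 0.42 [0.626 0.11  0.058]
pointer_tip [223. 173.] 0.45 [0.614 0.023 0.06 ]
handle_grip [245. 164.] 0.65 [ 0.613 -0.048  0.11 ]
handle_grip [350. 217.] 0.63 [ 0.421 -0.349  0.11 ]
lever_knob [212. 206.] 0.6 [0.485 0.
[... 542 characters left out ...]
70.] 0.33 [0.602 0.028 0.058]
port_green [214. 150.] 0.7 [0.663 0.058 0.058]
port_white [253. 168.] 0.45 [ 0.61  -0.057  0.058]
pointer_tip [222. 172.] 0.55 [0.597 0.032 0.06 ]
handle_grip [222. 169.] 0.48 [0.592 0.026 0.11 ]
handle_grip [215. 150.] 0.23 [0.647 0.049 0.11 ]
lever_knob [213. 205.] 0.63 [0.494 0.051 0.085]
selector_valve [223. 183.] 0.58 [0.57  0.031 0.03 ]
selector_valve [214. 204.] 0.54 [0.504 0.055 0.03 ]
beaker [386. 173.] 0.71 [ 0.601 -0.447  0.06 ]
beaker [212. 205.] 0.47 [0.497 0.058 0.06 ]
flask [353. 229.] 0.91 [ 0.435 -0.344  0.07 ]
cork_ring [346. 236.] 0.66 [ 0.42  -0.337  0.013]
bottle [145. 243.] 0.6 [0.387 0.237 0.07 ]
bottle [224. 170.] 0.44 [0.599 0.026 0.07 ]
```

```bash
python3 - <<'E'
import cv2
a=cv2.imread("pics/top0.png")[110:270,120:320];b=cv2.imread("pics/scene0.png")[110:270,120:320]
cv2.imwrite("pics/crop0t.png",cv2.resize(a,None,fx=4,fy=3.75/3.75*3.7,interpolation=cv2.INTER_CUBIC))
cv2.imwrite("pics/crop0s.png",cv2.resize(b,None,fx=4,fy=3.7,interpolation=cv2.INTER_CUBIC))
E
```

```text
(no output)
```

View pics/top0.png

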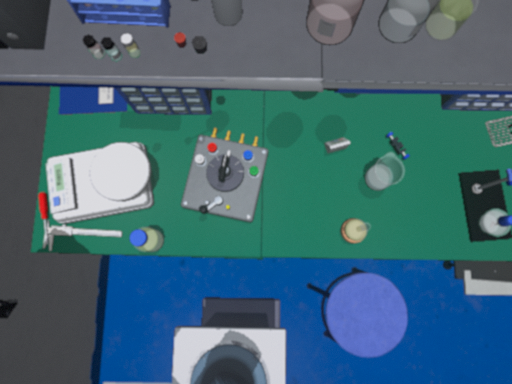

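View pics/crop0t.png

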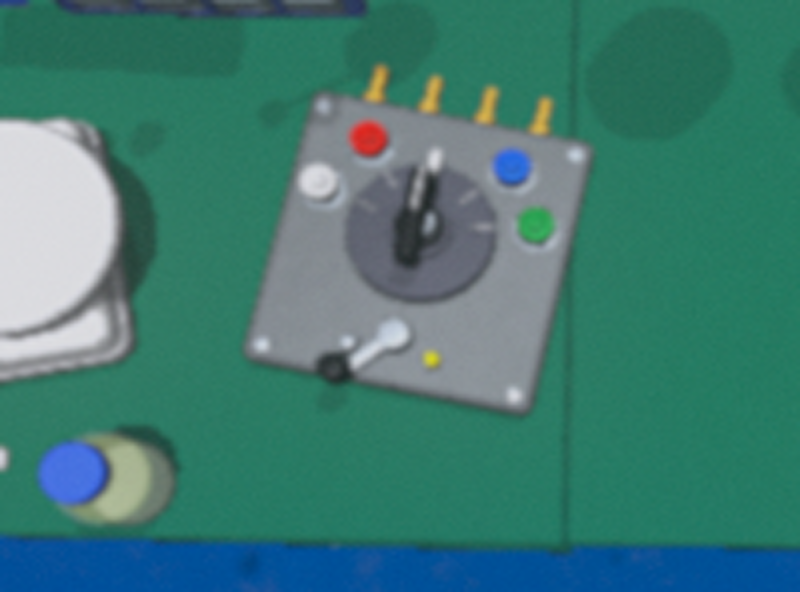

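View pics/crop0s.png

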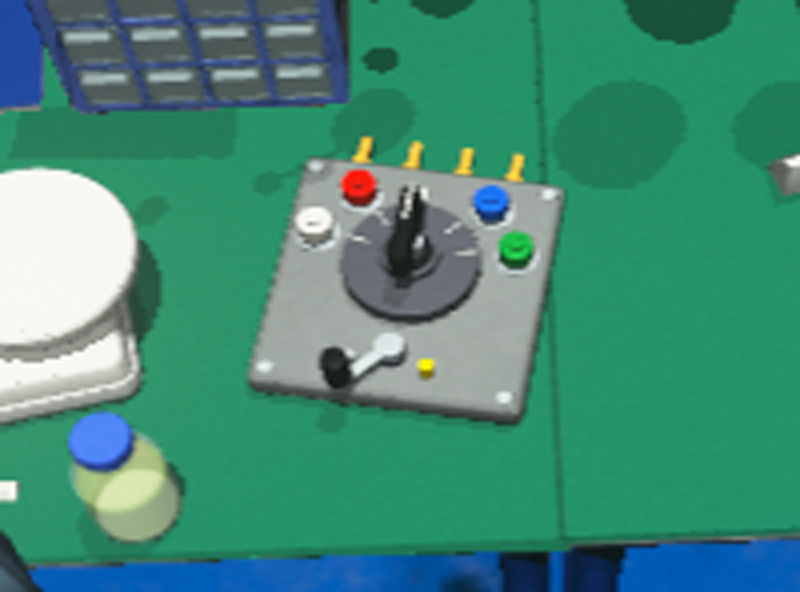

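```bash
cat > fit.py <<'E'
from h import *
from scipy.optimize import least_squares
# crop pixel (4x,3.7y, off 120,110) -> full
def full(u,v): return ((u+.5)/4-.5+120,(v+.5)/3.7-.5+110)
T=cv2.imread("pics/top0.png");S=cv2.imread("pics/scene0.png")
obs={"top":dict(red=(369,138),white=(319,182),blue=(513,166),green=(536,225),bl=(261,345),br=(514,395),tl=(323,105),tr=(576,154)),
"scene":dict(red=(359,187),white=(315,223),blue=(491,203),green=(515,247),bl=(264,367),br=(504,398),tl=(316,166),tr=(549,194))}
P={n:imaging.capture(n) for n in("top","scene")}
# analytically: unknown cx,cy,yaw, cap angles(4), screw half dims a,b
def model(v):
    cx,cy,yw,r,w,b,g,ox,a,bb=v
    c,s=np.cos(yw),np.sin(yw);W=lambda x,y,z:(cx+c*x-s*y,cy+s*x+c*y,z)
    m={k:W(.085*np.cos(t),.085*np.sin(t),.058) for k,t in dict(red=r,white=w,blue=b,green=g).items()}
    for k,sx,sy in(("tl",1,1),("tr",1,-1),("bl",-1,1),("br",-1,-1)): m[k]=W(ox+sx*a,sy*bb,.031)
    return m
def res(v):
    m=model(v);e=[]
    for n in P:
        k=list(obs[n]);e.append((proj(P[n],[m[i] for i in k])-np.array([full(*obs[n][i]) for i in k])).ravel())
    return np.concatenate(e)
s=least_squares(res,[.59,.025,-.25,.5,1,-.5,-1,0,.1,.1],loss="soft_l1")
print(s.x.round(4),np.degrees(s.x[2:7]).round(1),"rms",np.sqrt((s.fun**2).mean()))
r=s.fun
print(r.reshape(-1,2).round(1).tolist())
print("axis",s.x[:2],"red dir world deg",np.degrees(s.x[2]+s.x[3]))
for n,u in(("top",(435,156)),("scene",(408,190))): print("tip",n,atz(P[n],full(*u),.06).round(4))
for n,u in(("top",(333,366)),("scene",(332,355))): print("knob top",n,atz(P[n],full(*u),.092).round(4))
for n,u in(("top",(397,330)),("scene",(390,344))): print("pivot z.05",n,atz(P[n],full(*u),.055).round(4))
for n,u in(("top",(431,358)),("scene",(427,365))): print("yel",n,atz(P[n],full(*u),.045).round(4))
E
python3 fit.py
```

```text
[ 0.5947  0.0266 -0.1962  0.6788  1.2902 -0.7058 -1.2972 -0.0068  0.1016
  0.0967] [-11.2  38.9  73.9 -40.4 -74.3] rms 0.5704280319960271
[[-0.6, 0.4], [-0.9, 0.2], [-0.8, 0.9], [-0.8, 0.3], [-0.6, -0.1], [0.2, 0.3], [0.3, 0.2], [-0.7, -0.0], [0.5, -1.1], [0.2, -0.8], [0.4, -0.7], [0.5, -0.4], [0.3, -0.1], [1.2, 0.0], [1.0, -0.0], [0.1, -0.1]]
axis [0.59473523 0.02660795] red dir world deg 27.65452566728568
tip top [0.6567 0.0149 0.06  ]
tip scene [0.6599 0.0279 0.06  ]
knob top top [0.483  0.0777 0.092 ]
knob top scene [0.4852 0.0835 0.092 ]
pivot z.05 top [0.5171 0.0384 0.055 ]
pivot z.05 scene [0.5122 0.043  0.055 ]
yel top [0.4969 0.014  0.045 ]
yel scene [0.4963 0.0151 0.045 ]
```

Emit:
servo_tool --steps '[[[2.6, -3.7, 0, 0, 0, 1.5, 1], [2.6, -3.7, 0, 0, 0, 1.5, 1], [2.6, -3.7, 0, 0, 0, 1.5, 1], [2.6, -3.7, 0, 0, 0, 1.5, 1], [2.6, -3.7, 0, 0, 0, 1.5, 1], [2.6, -3.7, 0, 0, 0, 1.5, 1], [2.6, -3.7, 0, 0, 0, 1.5, 1], [2.6, -3.7, 0, 0, 0, 1.5, 1], [2.6, -3.7, 0, 0, 0, 1.5, 1], [2.6, -3.7, 0, 0, 0, 1.5, 1], [2.6, -3.7, 0, 0, 0, 1.5, 1], [2.6, -3.7, 0, 0, 0, 1.5, 1], [1, -2, 0, 0, 0, 1, 1], [0, 0, 0, 0, 0, 0, 1]]]'

```text
time_s: 2.8
position: [0.5877, 0.0318, 0.24]
eef_rot: [179.7, 0.3, 173.7]
contact_force: [0.2, 0.2, 0.0]
finger_gap: 1.001
```

```bash
python3 - <<'E'
from h import *
p=imaging.capture("wrist");cv2.imwrite("pics/w1.png",p["image"])
print(-np.array(p["R"]).T@np.array(p["t"]),np.array(p["R"]).round(2).tolist())
for k in("port_red","pointer_tip","handle_grip","lever_knob"): print(k,[(np.round(r["uv"]),round(r["score"],2)) for r in imaging.look_for(k,p)[:2]])
import pickle;pickle.dump(p,open("w1.pkl","wb"))
E
```

```text
[0.51497026 0.03929915 0.37244841] [[0.11, 0.99, 0.0], [0.95, -0.11, 0.29], [0.29, -0.03, -0.96]]
port_red []
pointer_tip [(array([254., 177.]), 0.63)]
handle_grip [(array([257., 181.]), 0.95), (array([260., 135.]), 0.48)]
lever_knob [(array([291.,  60.]), 0.62)]
```

View pics/w1.png

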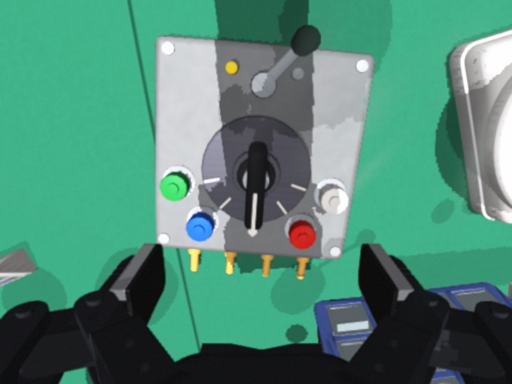

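```bash
python3 - <<'E'
import cv2
a=cv2.imread("pics/w1.png")
cv2.imwrite("pics/w1c.png",cv2.resize(a[110:260,150:350],None,fx=4,fy=4,interpolation=cv2.INTER_CUBIC))
cv2.imwrite("pics/w1d.png",cv2.resize(a[20:170,200:400],None,fx=4,fy=4,interpolation=cv2.INTER_CUBIC))
E
```

```text
(no output)
```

View pics/w1c.png

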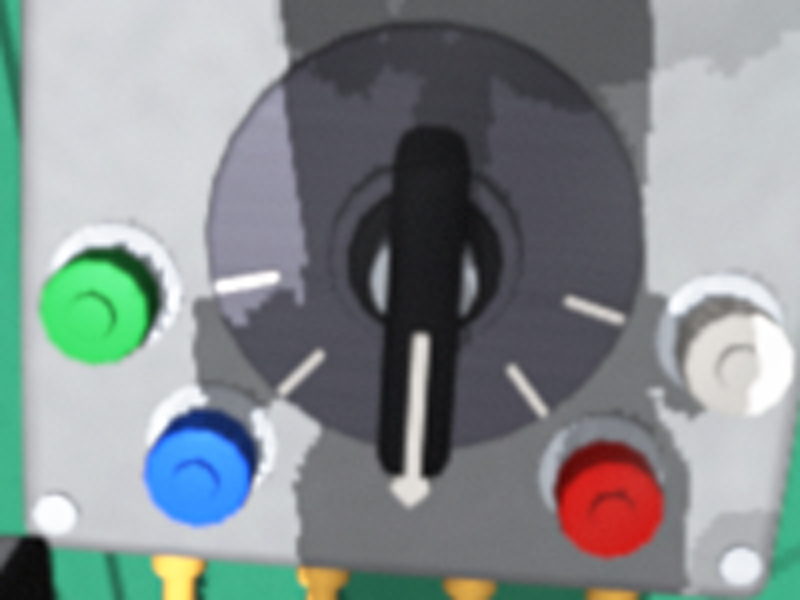

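View pics/w1d.png

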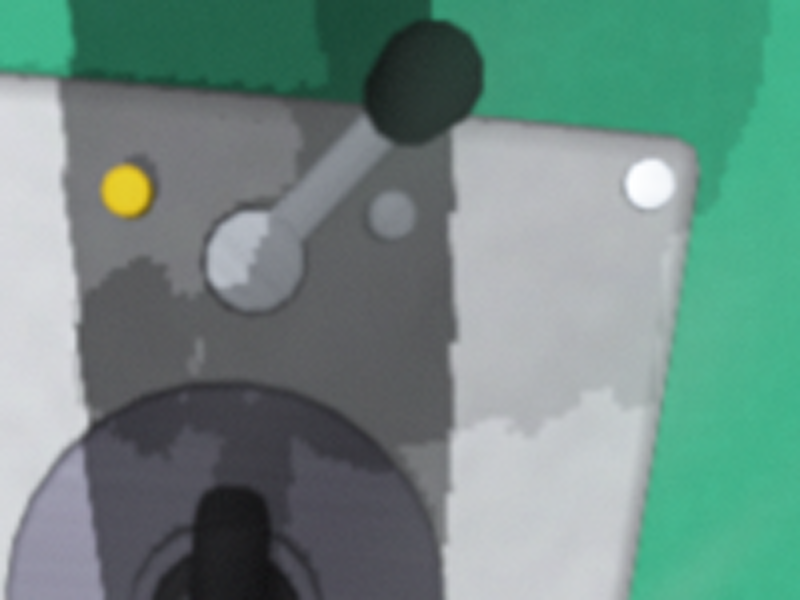

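```bash
cat > fit2.py <<'E'
from h import *
import pickle
from scipy.optimize import least_squares
p=pickle.load(open("w1.pkl","rb"))
c=lambda u,v:(149.6+u/4,109.6+v/4)
d=lambda u,v:(199.6+u/4,19.6+v/4)
caps=[atz(p,c(*q),.058)[:2] for q in((608,500),(740,362),(199,470),(96,308))]
ctr=least_squares(lambda x:[np.hypot(*(q-x))-.085 for q in caps],[.59,.03])
a=ctr.x;print("axis",a,"res",ctr.fun.round(4),"cap dirs",[np.degrees(np.arctan2(*(q-a)[::-1])).round(1) for q in caps])
tip=atz(p,c(409,505),.06)[:2];print("tip",tip,np.hypot(*(tip-a)),np.degrees(np.arctan2(*(tip-a)[::-1])))
back=atz(p,c(421,335),.061)[:2];print("pointer line dir",np.degrees(np.arctan2(*(tip-back)[::-1])),back)
for q in((436,130),(412,475)): print("bar end",atz(p,c(*q),.108)[:2])
for q in((395,200),(468,200),(388,400),(456,400)): print("bar side",atz(p,c(*q),.11)[:2])
hub=atz(p,c(424,230),.04);print("disc centre",hub)
print("knob",atz(p,d(428,72),.092)[:2],"pivot",atz(p,d(254,260),.055)[:2],"yel",atz(p,d(127,190),.045)[:2])
E
python3 fit2.py
```

```text
axis [0.59118196 0.02743721] res [-0.0003 -0.0001  0.0007 -0.0008] cap dirs [np.float64(26.9), np.float64(60.7), np.float64(-49.7), np.float64(-83.4)]
tip [0.66139217 0.01461884] 0.07137074966174078 -10.346609285278532
pointer line dir -10.45483075704121 [0.61579237 0.02303309]
bar end [0.55821932 0.03340526]
bar end [0.63191822 0.01989321]
bar side [0.57103276 0.02368841]
bar side [0.57265306 0.03825316]
bar side [0.61343602 0.01704382]
bar side [0.61502128 0.03124377]
disc centre [0.59459051 0.02595621 0.04      ]
knob [0.48287619 0.07962399] pivot [0.51465667 0.0422393 ] yel [0.49567858 0.01464476]
```

Emit:
servo_tool --steps '[[[0.6, -0.5, -2, 0, 0, -2, 1], [0, 0, -3, 0, 0, -2, 1], [0, 0, -3, 0, 0, 0, 1], [0, 0, -3, 0, 0, 0, 1], [0, 0, -2, 0, 0, 0, 1], [0, 0, 0, 0, 0, 0, 1]]]'

```text
time_s: 3.65
position: [0.589, 0.0403, 0.1101]
eef_rot: [179.6, 0.6, 170.6]
contact_force: [-0.2, 0.4, 0.5]
finger_gap: 0.999
```

Emit:
servo_tool --steps '[[[0, 0, 0, 0, 0, 0, 1], [0, 0, 0, 0, 0, 0, 1]]]'

```text
time_s: 3.85
position: [0.5887, 0.0421, 0.1117]
eef_rot: [179.5, 0.6, 170.7]
contact_force: [0.0, 0.2, 0.5]
finger_gap: 1.002
```

Emit:
servo_tool --steps '[[[0.5, -1.5, 0, 0.4, 0.5, 0, 1], [0, 0, 0, 0, 0, 0, 1]]]'

```text
time_s: 4.05
position: [0.5959, 0.0266, 0.1148]
eef_rot: [179.2, 0.3, 170.8]
contact_force: [-0.6, -0.2, -0.9]
finger_gap: 1.0
```

```bash
python3 - <<'E'
from h import *
p=imaging.capture("wrist");cv2.imwrite("pics/w2.png",p["image"])
for i in range(3):
    o=get_obs();print(o["time_s"],o["position"],o["eef_rot"]);imaging.capture("top")
E
```

```text
4.1 [0.59561963 0.02753674 0.11482087] [179.14707609   0.28445879 170.85663356]
4.15 [0.59515886 0.02788114 0.1144615 ] [179.14547519   0.24427462 170.87079267]
4.2 [0.59469367 0.02814223 0.11408303] [179.15121644   0.19875424 170.88827833]
```

View pics/w2.png

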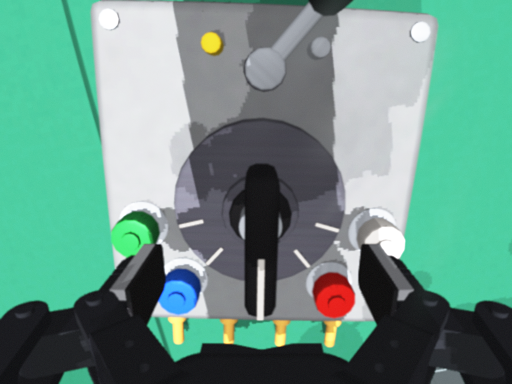

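Emit:
servo_tool --steps '[[[0, -0.1, -1.5, -0.8, 0, -0.5, 1], [0, 0, -1.2, 0, 0, 0, 1], [0, 0, 0, 0, 0, 0, 1]]]'

```text
time_s: 4.55
position: [0.5947, 0.0273, 0.0866]
eef_rot: [179.9, 0.4, 170.4]
contact_force: [-0.7, -0.8, -0.7]
finger_gap: 1.002
```

Emit:
servo_tool --steps '[[[0, 0, -0.2, 0, 0, 0, 0], [0, 0, 0, 0, 0, 0, 0], [0, 0, 0, 0, 0, 0, 0], [0, 0, 0, 0, 0, 0, 0], [0, 0, 0, 0, 0, 0, 0], [0, 0, 0, 0, 0, 0, 0]]]' --grip_force 40

```text
time_s: 5.15
position: [0.5948, 0.0264, 0.0862]
eef_rot: [-180.0, 0.4, 170.4]
contact_force: [1.6, 2.0, -6.3]
finger_gap: 0.174
```

Emit:
servo_tool --steps '[[[0, 0, 0, 0, 0, 5, 0], [0, 0, 0, 0, 0, 5, 0], [0, 0, 0, 0, 0, 5, 0], [0, 0, 0, 0, 0, 5, 0], [0, 0, 0, 0, 0, 5, 0], [0, 0, 0, 0, 0, 5, 0], [0, 0, 0, 0, 0, 5, 0], [0, 0, 0, 0, 0, 0, 0]]]'

```text
time_s: 5.95
position: [0.5951, 0.0247, 0.0862]
eef_rot: [-179.9, 0.4, -153.4]
contact_force: [-0.6, -0.7, -0.1]
finger_gap: 0.182
```

```bash
python3 - <<'E'
from h import *
import pickle
p=imaging.capture("wrist");cv2.imwrite("pics/w3.png",p["image"]);pickle.dump(p,open("w3.pkl","wb"))
o=get_obs();print(o)
E
```

```text
{'time_s': 6.0, 'joints': array([ -3.771318  ,  28.47649625,  -8.1386668 ,  52.93383594,
         0.09041691, -30.24446632]), 'joint_vel': array([ 0.13137378,  0.01350807, -0.04579404, -0.03797561, -0.11728853,
        0.94009107]), 'effort': array([ 4.41018501e-01, -4.98343349e+01,  2.47534543e+01, -1.56629020e-01,
        1.28607983e-01,  5.81321656e-03]), 'position': array([0.59509312, 0.02468926, 0.08614704]), 'eef_rot': array([-179.85094022,    0.4351535 , -153.52592977]), 'contact_force': array([ 0.39046216, -2.21703337, -1.14425063]), 'torque': array([0.04800007, 0.06363161, 0.12568521]), 'finger_gap': 0.1810264896348587}
```

View pics/w3.png

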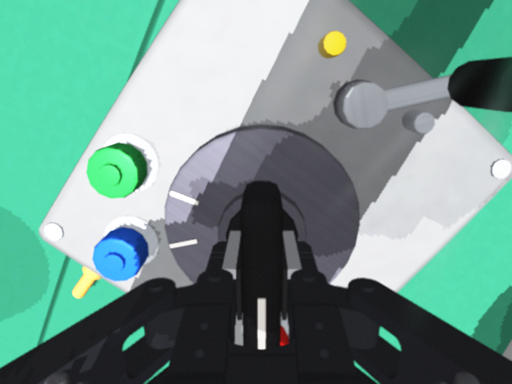

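Emit:
servo_tool --steps '[[[0, 0.15, 0, 0, 0, 1.8, 0], [0, 0, 0, 0, 0, 0, 0], [0, 0, 0, 0, 0, 0, 0.6], [0, 0, 0, 0, 0, 0, 1], [0, 0, 0, 0, 0, 0, 1], [0, 0, 0, 0, 0, 0, 1]]]'

```text
time_s: 6.6
position: [0.5957, 0.0258, 0.0866]
eef_rot: [-179.8, 0.5, -151.8]
contact_force: [0.2, 0.2, -0.4]
finger_gap: 0.853
```

Emit:
servo_tool --steps '[[[0, 0, 3, 0, 0, 0, 1], [0, 0, 3, 0, 0, 0, 1], [-1, 0, 4, 0, 0, 0, 1], [-2, 0, 4, 0, 0, 0, 1], [-2, 0, 2, 0, 0, 0, 1], [0, 0, 0, 0, 0, 0, 1]]]'

```text
time_s: 7.2
position: [0.5417, 0.0271, 0.2501]
eef_rot: [-179.9, 0.3, -151.8]
contact_force: [-0.1, 0.5, 0.1]
finger_gap: 1.0
```

```bash
python3 - <<'E'
from h import *
import pickle
p=imaging.capture("wrist");cv2.imwrite("pics/w4.png",p["image"]);pickle.dump(p,open("w4.pkl","wb"))
cv2.imwrite("pics/w4b.png",cv2.resize(p["image"],None,fx=1.5,fy=1.5,interpolation=cv2.INTER_CUBIC))
E
```

```text
(no output)
```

View pics/w4b.png

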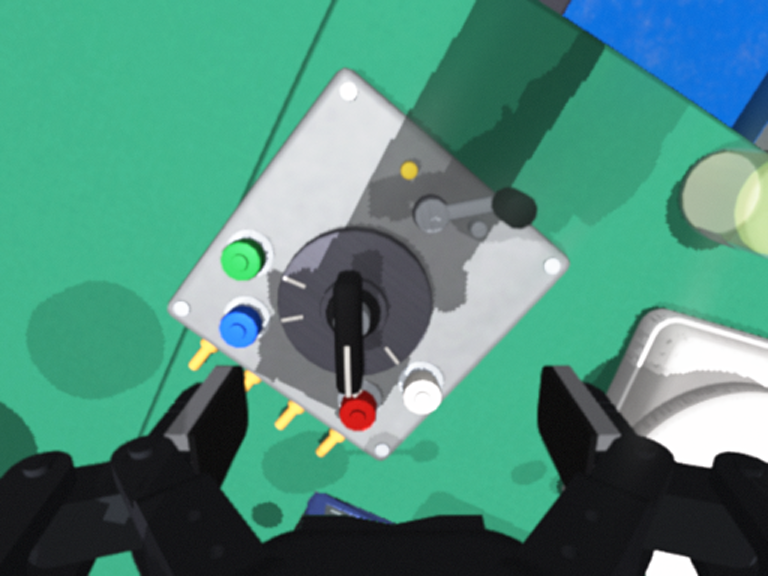

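```bash
python3 - <<'E'
import cv2
a=cv2.imread("pics/w4.png")
cv2.imwrite("pics/w4c.png",cv2.resize(a[170:295,180:300],None,fx=5,fy=4.8,interpolation=cv2.INTER_CUBIC))
E
```

```text
(no output)
```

View pics/w4c.png

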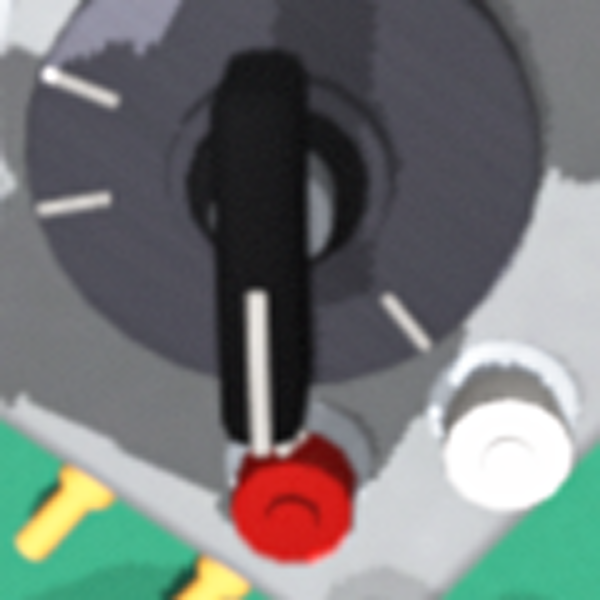

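```bash
cat > m4.py <<'E'
from h import *
import pickle
from scipy.optimize import least_squares
p=pickle.load(open("w4.pkl","rb"))
c=lambda u,v:(179.6+u/5,169.6+v/4.8)
ang=lambda a,b:np.degrees(np.arctan2(b[1]-a[1],b[0]-a[0])).round(2)
s0,s1=[atz(p,c(*q),.111)[:2] for q in((257,292),(262,450))]
print("strip",s0,s1,ang(s0,s1))
b0,b1=[atz(p,c(*q),.109)[:2] for q in((265,52),(262,440))]
print("bar ends",b0,b1,ang(b0,b1),(b0+b1)/2)
for l,r in(((219,100),(307,100)),((218,300),(310,300)),((222,420),(305,420))): print("mid",(atz(p,c(*l),.11)[:2]+atz(p,c(*r),.11)[:2])/2)
g=lambda u,v:(u/1.5-.2,v/1.5-.2)
caps=[atz(p,q,.058)[:2] for q in(c(293,512),c(507,455),g(240,328),g(241,261))]
r=least_squares(lambda x:[np.hypot(*(q-x))-.085 for q in caps],[.59,.03]);a=r.x
print("axis",a,r.fun.round(4),[ang(a,q) for q in caps],caps[0])
print("tip",[atz(p,c(*q),.06)[:2] for q in((287,450),)],ang(a,atz(p,c(287,450),.06)))
tick=[atz(p,c(*q),.045)[:2] for q in((388,298),(427,347))]; print("white tick",ang(*tick))
E
python3 m4.py
```

```text
strip [0.59907461 0.02651824] [0.62818733 0.04212765] 28.2
bar ends [0.55777033 0.00709697] [0.62735085 0.04151866] 26.32 [0.59256059 0.02430782]
mid [0.56560054 0.01075651]
mid [0.60038433 0.02847108]
mid [0.6228224 0.0396459]
axis [0.59250452 0.02641667] [ 0.0007 -0.001  -0.0001 -0.0005] [np.float64(26.94), np.float64(60.99), np.float64(-50.58), np.float64(-84.16)] [0.66890209 0.0652467 ]
tip [array([0.65391273, 0.05630281])] 25.95
white tick 63.05
```

Emit:
servo_tool --steps '[[[-1, 0.9, 0, 0, 0, -6, 1], [-1, 0.9, 0, 0, 0, -6, 1], [-1, 0.9, -2, 0, 0, -6, 1], [-1, 0.9, -2, 0, 0, -6, 1], [-1, 0.9, -2, 0, 0, -6, 1], [-1, 0.9, -2, 0, 0, -6, 1], [0, 0, 0, 0, 0, 0, 1], [0, 0, 0, 0, 0, 0, 1]]]'

```text
time_s: 8.05
position: [0.4814, 0.0827, 0.1547]
eef_rot: [-179.8, -0.3, 170.9]
contact_force: [0.4, -0.4, -0.2]
finger_gap: 1.001
```

```bash
python3 - <<'E'
from h import *
import pickle
p=imaging.capture("wrist");cv2.imwrite("pics/w5.png",p["image"]);pickle.dump(p,open("w5.pkl","wb"))
o=get_obs();print(o["position"],o["eef_rot"],imaging.look_for("lever_knob",p)[:2])
print(proj(p,[[.483,.0795,.092],[.5125,.0427,.055]]))
E
```

```text
[0.48113813 0.08264547 0.15466389] [-179.80110342   -0.32789133  170.83189513] [{'uv': [249.6, 214.1], 'score': 0.6}]
[[257.05123393 211.48628302]
 [216.60661137 237.17577187]]
```

View pics/w5.png

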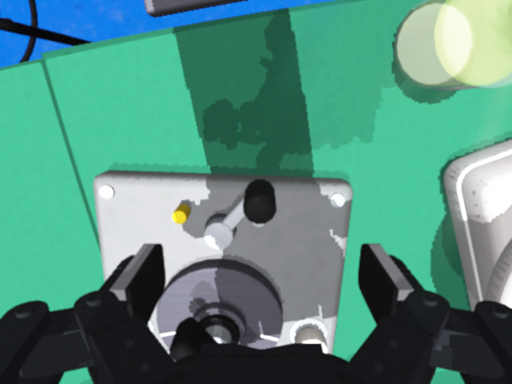

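```bash
python3 - <<'E'
from h import *
import pickle
p=pickle.load(open("w5.pkl","rb"))
print(atz(p,(261,205),.092),atz(p,(218,235),.055),atz(p,(182,213),.045))
cv2.imwrite("pics/w5c.png",cv2.resize(p["image"][160:260,170:300],None,fx=5,fy=5,interpolation=cv2.INTER_CUBIC))
E
```

```text
[0.479138   0.08262575 0.092     ] [0.51088339 0.04411267 0.055     ] [0.49246816 0.01774272 0.045     ]
```

View pics/w5c.png

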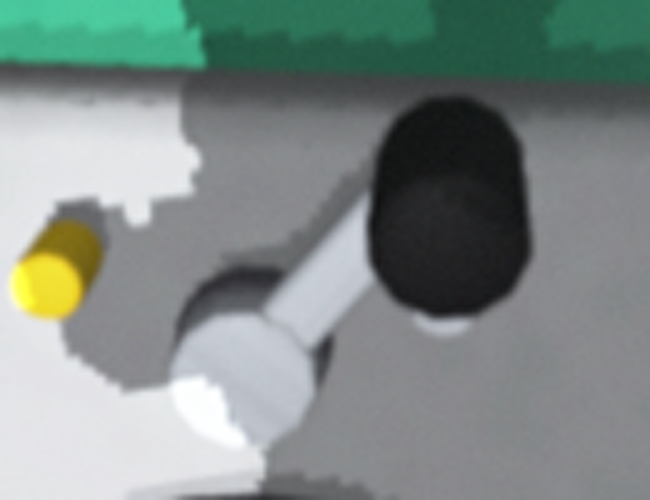

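Emit:
servo_tool --steps '[[[0.1, -0.2, -2.5, 0, 0, 0, 1], [0, 0, -2.5, 0, 0, 0, 1], [0, 0, -2, 0, 0, 0, 1], [0, 0, 0, 0, 0, 0, 1]]]'

```text
time_s: 8.55
position: [0.4913, 0.0789, 0.0885]
eef_rot: [-179.9, 0.5, 170.9]
contact_force: [-0.5, -0.6, -1.4]
finger_gap: 0.999
```

Emit:
servo_tool --steps '[[[-0.9, 0.2, -1.1, 0, 0, 0, 1], [0, 0, 0, 0, 0, 0, 1]]]'

```text
time_s: 8.75
position: [0.4853, 0.0802, 0.0797]
eef_rot: [-180.0, 0.8, 170.9]
contact_force: [-0.2, -0.3, 0.4]
finger_gap: 0.997
```

Emit:
servo_tool --steps '[[[-0.4, 0, -0.3, 0, 0.6, 0, 0], [-0.1, 0, 0, 0, 0, 0, 0], [0, 0, 0, 0, 0, 0, 0], [0, 0, 0, 0, 0, 0, 0], [0, 0, 0, 0, 0, 0, 0], [0, 0, 0, 0, 0, 0, 0]]]' --grip_force 30

```text
time_s: 9.35
position: [0.4855, 0.0802, 0.0816]
eef_rot: [180.0, 0.6, 170.9]
contact_force: [0.8, 0.1, -2.2]
finger_gap: 0.245
```

Emit:
servo_tool --steps '[[[-0.9, -0.95, 0, 0, 0, 0, 0], [-0.6, -1.15, 0, 0, 0, 0, 0], [-0.3, -1.25, 0, 0, 0, 0, 0], [0, 0, 0, 0, 0, 0, 0]]]'

```text
time_s: 9.75
position: [0.4626, 0.0557, 0.0813]
eef_rot: [178.7, 0.1, 171.5]
contact_force: [2.7, -3.7, -3.4]
finger_gap: 0.243
```

Emit:
servo_tool --steps '[[[-0.15, -1.3, 0, 0.5, 0, 0, 0], [0.2, -1.3, 0, 0, 0, 0, 0], [0.5, -1.2, 0, 0, 0, 0, 0], [0, 0, 0, 0, 0, 0, 0]]]'

```text
time_s: 10.15
position: [0.4581, 0.0235, 0.0811]
eef_rot: [177.5, -1.0, 172.0]
contact_force: [4.1, -1.1, -3.4]
finger_gap: 0.242
```

Emit:
servo_tool --steps '[[[0.5, -0.8, 0, -1.5, -0.8, 0, 0], [0.7, -0.7, 0, -0.5, 0, 0, 0], [0, 0, 0, 0, 0, 0, 0]]]'

```text
time_s: 10.45
position: [0.4595, 0.0184, 0.0812]
eef_rot: [178.2, -1.1, 172.3]
contact_force: [4.3, -3.8, -1.5]
finger_gap: 0.233
```

```bash
python3 - <<'E'
from h import *
import pickle
p=imaging.capture("wrist");cv2.imwrite("pics/w6.png",p["image"])
o=get_obs();print(o["position"],o["eef_rot"],o["contact_force"])
E
```

```text
[0.45988844 0.0178069  0.08115762] [178.26510247  -1.00187256 172.29557693] [-4.39779249  1.29148129  7.07817335]
```

View pics/w6.png

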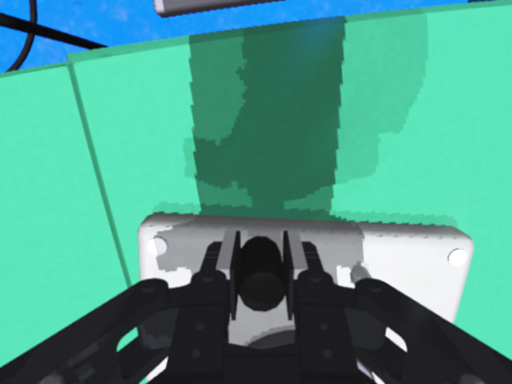

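Emit:
servo_tool --steps '[[[0.8, -0.8, 0, -0.5, -0.5, 0, 0], [0.9, -0.9, 0, -0.5, -0.5, 0, 0], [0.9, -0.9, 0, 0, 0, 0, 0]]]'

```text
time_s: 10.8
position: [0.4603, 0.0169, 0.0808]
eef_rot: [176.1, -2.6, 173.2]
contact_force: [-23.2, 26.5, 31.4]
finger_gap: 0.229
```

Emit:
servo_tool --steps '[[[0, 0, 0, 0, 0, 0, 0.6], [0, 0, 0, 0, 0, 0, 1], [0, 0, 0, 0, 0, 0, 1], [0, 0, 0, 0, 0, 0, 1], [0, 0, 3, 0, 0, 0, 1], [0, 0, 3, 0, 0, 0, 1], [-1, 0, 4, 0, 0, 0, 1], [-1, 0, 4, 0, 0, 0, 1], [0, 0, 0, 0, 0, 0, 1]]]'

```text
time_s: 11.7
position: [0.4415, 0.0138, 0.2239]
eef_rot: [176.5, -2.5, 173.1]
contact_force: [0.8, 0.0, -1.4]
finger_gap: 1.0
```

```bash
python3 - <<'E'
from h import *
import pickle
p=imaging.capture("wrist");pickle.dump(p,open("w7.pkl","wb"))
cv2.imwrite("pics/w7.png",cv2.resize(p["image"],None,fx=1.5,fy=1.5,interpolation=cv2.INTER_CUBIC))
o=get_obs();print(o["position"],o["eef_rot"],o["contact_force"])
E
```

```text
[0.44109482 0.01390297 0.22169705] [176.53055976  -2.58187853 173.08834742] [ 0.28460848  0.36385587 -0.47760418]
```

View pics/w7.png

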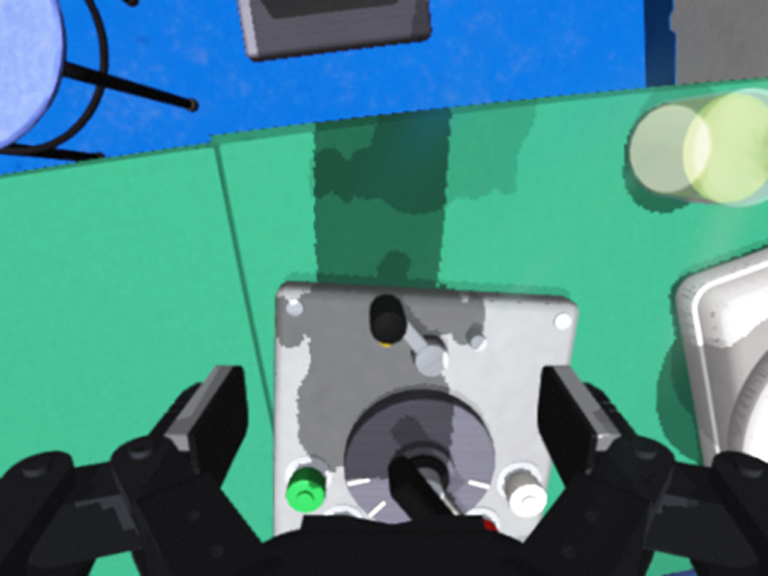

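Emit:
servo_tool --steps '[[[2, 0.3, 2, -1.5, -1.5, 0, 1], [3, 0.3, 2, -1, -1, 0, 1], [3, 0.3, 0, 0, 0, 0, 1], [3, 0.3, 0, 0, 0, 0, 1], [0, 0, 0, 0, 0, 0, 1], [0, 0, 0, 0, 0, 0, 1]]]'

```text
time_s: 12.35
position: [0.5546, 0.0241, 0.2551]
eef_rot: [179.0, -0.0, 172.8]
contact_force: [-0.1, -0.7, 0.1]
finger_gap: 1.001
```

```bash
python3 - <<'E'
from h import *
import pickle
p=pickle.load(open("w7.pkl","rb"))
g=lambda u,v:(u/1.5-.2,v/1.5-.2)
k=atz(p,g(388,325),.092);v=atz(p,g(431,358),.057);print(k,v,np.degrees(np.arctan2(*(k-v)[1::-1]))%360)
p=imaging.capture("wrist");pickle.dump(p,open("w8.pkl","wb"));cv2.imwrite("pics/w8.png",p["image"])
o=get_obs();print(o["position"],o["eef_rot"],o["time_s"])
E
```

```text
[0.46931746 0.0157825  0.092     ] [0.50845382 0.04108907 0.057     ] 212.8877294390851
[0.55435335 0.0240931  0.25496961] [ 1.79003480e+02 -3.58340761e-02  1.72824419e+02] 12.4
```

View pics/w8.png

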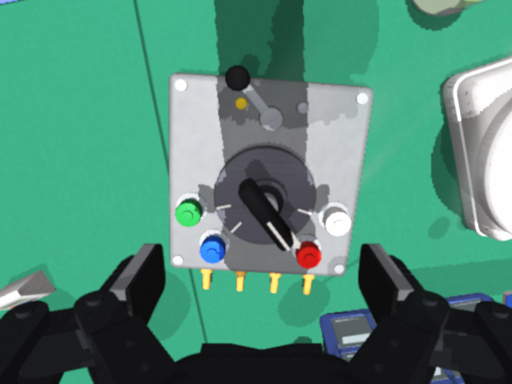

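```bash
python3 - <<'E'
from h import *
import pickle
p=pickle.load(open("w8.pkl","rb"))
cv2.imwrite("pics/w8c.png",cv2.resize(p["image"][165:275,225:355],None,fx=6,fy=5.4,interpolation=cv2.INTER_CUBIC))
E
```

```text
(no output)
```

View pics/w8c.png

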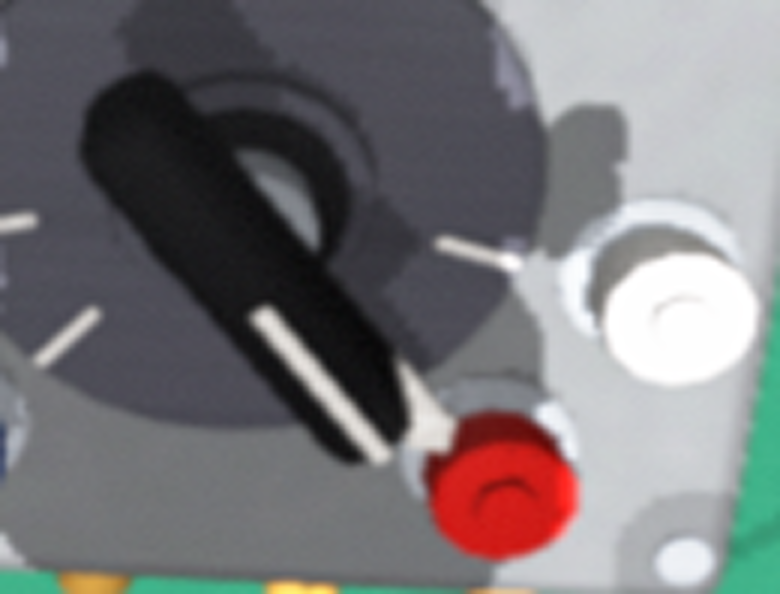

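```bash
python3 - <<'E'
from h import *
import pickle
p=pickle.load(open("w8.pkl","rb"))
c=lambda u,v:(224.6+u/6,164.6+v/5.4)
ang=lambda a,b:np.degrees(np.arctan2(b[1]-a[1],b[0]-a[0])).round(2)
W=lambda u,v,z:atz(p,c(u,v),z)[:2]
print("strip",ang(W(263,315,.111),W(382,458,.111)))
print("right edge",ang(W(190,90,.11),W(390,350,.11)),"left",ang(W(90,155,.11),W(310,430,.11)))
red=W(503,498,.058); a=np.array([.5935,.0265])
b=(W(90,155,.11)+W(190,90,.11))/2;e=(W(310,430,.11)+W(397,370,.11))/2
print("bar mid",ang(b,e),b,e,"red",red,ang(a,red)); 
d=(e-b)/np.hypot(*(e-b));q=red-b;print("offset mm",1000*(d[0]*q[1]-d[1]*q[0]))
t=scene=imaging.capture("top");cv2.imwrite("pics/top9.png",t["image"])
E
```

```text
strip 27.68
right edge 26.26 left 26.39
bar mid 25.81 [0.56472384 0.01344707] [0.61760815 0.0390259 ] red [0.66858483 0.06573405] 27.59
offset mm 1.8472655761782377
```

View pics/top9.png

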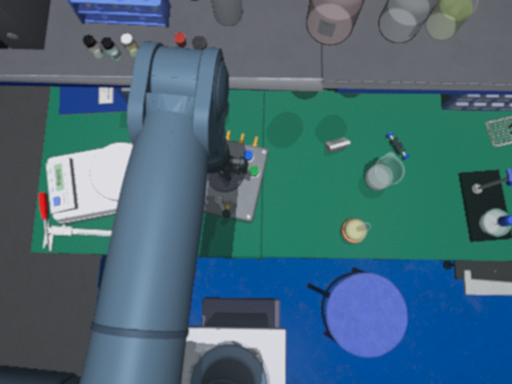

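```bash
python3 -c "
from bench import finish_job,get_obs
print(get_obs()['contact_force']);print(finish_job())"
```

```text
[-0.38987724 -0.01487399 -0.09019202]
the job is handed in; nothing more can be done
None
```

I turned the valve handle about 38° so its pointer is on the red cap, then swung the clamp lever over to the yellow stop. I backed the gripper off and handed the job in at about 12.5 s.

- **Pointer:** in the last wrist picture, the pointer's line passes about 2 mm from the middle of the red cap (the limit is 8 mm). The separate angle estimates ran from 25.8° to 27.7°, against about 27.6° for red.
- **Clamp lever:** the knob stands at the yellow stop. I measured about 84° of travel, roughly 1.46 rad, so above the 1.3 rad needed.
- **Force at the stop:** the contact force rose to about 47 N when the lever reached the stop. This was pushing through the fingers on the knob, and the wrist-force limit is 120 N.
- **Glassware and bottle:** the beaker and flask look unmoved in the last overhead picture. The arm hid the bottle's spot there, but the wrist pictures show it upright and the gripper never went near it.
- **Contact at hand-in:** the gripper was open, about 0.25 m above the bench, with the contact force near zero.

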